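# Load the analyser rack in reverse order

## Robot

A 7-joint arm with a two-finger parallel gripper is mounted at the origin on the work surface. World frame = base frame: x ahead of the robot, y to its left, z up, the work surface at z = 0. Lengths are in m, angles in rad, forces in N, time in s.
With the tool pointing down it reaches from about 0.425 to 0.875 m from the base axis. Payload 4.7 kg.
Tool frame: the origin (TCP) lies between the finger pads; the fingertips stand 14 mm ahead of it and the grasp point (between the pads) lies 5 mm behind it; z points along the fingers, y is the line along which they close (so a half turn about z gives the same grasp; the last joint's range is limited). The gripper opens to 87 mm and grips with 3 to 60 N. Pads are 19 mm wide; open, the fingers measure 117 mm over their backs; the gripper's body (75 mm by 190 mm) begins 51 mm behind the grasp point.
Start: joints at [1.224, 0.321, -0.07, 1.45, 0.023, 1.371, -0.057], TCP at [0.229, -0.608, 0.237] pointing down, gripper open.
Joint ranges: [-2.86, 2.86], [-0.3, 2.09], [-1.38, 1.24], [0.06, 2.45], [-1.56, 4.7], [0.09, 2.05], [-2.69, 2.69]. Speed limits (rad/s): [2.57, 2.57, 3.14, 3.14, 3.14, 3.14, 3.14].

## Interface

Orientations are given as a rotation vector (axis times angle).
In Python, from bench import ctrl gives the robot as it stands.
- The arm moves only by the tool step_arm, never from a script. Its argument "commands" is a list of rows, each an object with "travel": the shift along the tool's x, y, z in m, a list of three; "turn": the turn, a rotation vector about the tool's x, y, z in degrees, a list of three. A call has 1 to 5 rows; each row is the pose to reach, as a shift and turn from the pose commanded when the call began, along the tool's axes at that moment; what a row does not reach only later rows make up. A row lasts 1/10 s, in which the tool goes at most 50 mm and 8.59 degrees, less where a joint would pass 70% of its speed; a pose out of reach is approached as far as the arm can. A call with a gripper value outside its range is refused whole. "gripper" is the opening, from 0 (shut) to 1 (fully open), set as the call begins (left out, the last holds). The fingers move at their own pace and stop on an object; "force" is the grip in N (left out, the last holds). Time passes only in rows, so rows that repeat a pose let the fingers close. It gives the time, the measured TCP pose, the force, the opening and the grip force at its end, in the units of the state.
- ctrl.get_state(): the state, without advancing time (a new reading comes with each control period).
- ctrl.get_image(name): name is "scene" or "top" or "wrist"; returns the picture (480x640x3 uint8, red, green, blue); there is no depth.
- ctrl.camera_model(name): a dict with "fx", "fy", "cx", "cy" (pixels), "k1" (the pictures are not rectified: a ray, as slopes to the right and down, at radius r is drawn at 1 + k1 r^2 times it, then the intrinsics apply), "R" (3x3) and "t" (3): a world point X has camera coordinates R X + t; the wrist camera has in their place "T_tool_cam" (4x4, takes a point from camera to tool coordinates, whose origin is the TCP and whose axes are the flange's). Camera axes: x right, y down, z forward; pixel columns grow to the right and rows downward; lengths in m; the calibration is good to about 2 mm. A picture is of the moment at which its call begins: read the wrist's pose just before it. camera_model takes no time and is no camera call.
- ctrl.close_job(): hands the job in; it is judged then, once.
The state is a dict: "time": time; "joint_positions": joint angles; "qd": joint speeds; "joint_torque": joint torques, N m; "position": TCP position; "tool_rot": TCP orientation; "ft_force": force on the tool from outside, world axes, zero at the start; "torque": the same for the moment, N m; "grip_width": opening from 0.0 (shut) to 1.0 (fully open); "grip_force": force on a finger pad.
Only numpy, scipy, OpenCV 4.12 (cv2) and the standard library are available. Lean on these libraries where they do the work, as an engineer would, in place of code of your own. Each camera call takes 0.05 s, during which the arm holds its last target. There are 200 camera calls.

## Task

Move the four reagent bottles from the storage rack's grey holders into the empty teal and white analyser rack, one to a cell, in reverse order: the bottle that stood next to the storage rack's yellow end goes into the cell farthest from the analyser rack's yellow end, the next one into the cell before it, and so on. Leave every bottle standing upright on the floor of its cell, and never tip one over.

Things in the scene. Friction and masses are not known exactly. Their poses are not given: they have to be found in the camera images.
- bottle_purple_centre (a point): centre (half-way up) of the white reagent bottle with the purple cap and purple band round its foot: upright, 88 mm tall, round body 38 mm in diameter up to 62 mm above its foot, then a short shoulder and a 31 mm cap; about 90 g, stable. Its foot is 44 mm below this point; grip it round the body at about this height. z is its own axis. At the start it stands in holder_purple, up to 4 mm off the middle.
- bottle_red_centre (a point): centre (half-way up) of the white reagent bottle with the red cap and red band round its foot: upright, 88 mm tall, round body 38 mm in diameter up to 62 mm above its foot, then a short shoulder and a 31 mm cap; about 90 g, stable. Its foot is 44 mm below this point; grip it round the body at about this height. z is its own axis. At the start it stands in holder_red, up to 4 mm off the middle.
- bottle_teal_centre (a point): centre (half-way up) of the white reagent bottle with the teal cap and teal band round its foot: upright, 88 mm tall, round body 38 mm in diameter up to 62 mm above its foot, then a short shoulder and a 31 mm cap; about 90 g, stable. Its foot is 44 mm below this point; grip it round the body at about this height. z is its own axis. At the start it stands in holder_teal, up to 4 mm off the middle.
- bottle_orange_centre (a point): centre (half-way up) of the white reagent bottle with the orange cap and orange band round its foot: upright, 88 mm tall, round body 38 mm in diameter up to 62 mm above its foot, then a short shoulder and a 31 mm cap; about 90 g, stable. Its foot is 44 mm below this point; grip it round the body at about this height. z is its own axis. At the start it stands in holder_orange, up to 4 mm off the middle.
- holder_purple: single open grey holder with purple side tabs, 61 x 61 x 20 mm, walls and floor 2.5 mm, fixed in one of the four places of the storage rack (which place changes from start to start); always the one the purple bottle starts in, so it also shows afterwards where that bottle came from. Origin at the centre of its underside, axes as the storage rack's.
- holder_red: single open grey holder with red side tabs, 61 x 61 x 20 mm, walls and floor 2.5 mm, fixed in one of the four places of the storage rack (which place changes from start to start); always the one the red bottle starts in, so it also shows afterwards where that bottle came from. Origin at the centre of its underside, axes as the storage rack's.
- holder_teal: single open grey holder with teal side tabs, 61 x 61 x 20 mm, walls and floor 2.5 mm, fixed in one of the four places of the storage rack (which place changes from start to start); always the one the teal bottle starts in, so it also shows afterwards where that bottle came from. Origin at the centre of its underside, axes as the storage rack's.
- holder_orange: single open grey holder with orange side tabs, 61 x 61 x 20 mm, walls and floor 2.5 mm, fixed in one of the four places of the storage rack (which place changes from start to start); always the one the orange bottle starts in, so it also shows afterwards where that bottle came from. Origin at the centre of its underside, axes as the storage rack's.
- storage_rack: black tray, 284 x 74 mm, fixed, left or right of the other rack, with the four grey holders in a row. Origin: on the table, under the middle of the row; x along the row, z up. Places at x = -93, -31, +31, +93 mm, y = 0. Yellow block (30 mm high) at its -x end, nearer the robot. Holders: rims 28 mm, inner floors 10.5 mm above the table.
- analyser_rack: teal and white rack, 284 x 74 mm, fixed, empty at the start, four open cells in a row, each 58 x 57 mm inside. Origin: on the table, under the middle of the row; x along the row, z up. Places at x = -93, -31, +31, +93 mm, y = 0. Yellow block (30 mm high) at its -x end, nearer the robot. Cell floors 11 mm, rims 28 mm above the table; dividers 3 mm thick.

How it is judged:
By the outcome, as a careful person would: the job done as asked, in the order asked, and still so for the second after the job is handed in, with the robot touching nothing.
It also fails if it takes over 120 s, if anything falls off the work surface, if the arm or the gripper's body presses on something with over 40 N, if the wrist force passes 120 N, or if a joint passes its speed limit or range.

## Working session

There is one attempt and no reset: what is moved stays moved. The work goes in short steps, Python scripts to look and compute and a tool call to move; the robot and the scene stay as the last step left them, time stands still between calls to the robot, and variables do not carry over. Pictures are saved under pics/ and viewed, at most 14 in all, crops included, and the job is handed in when it is done.

Besides the shell and the picture viewer there is one more tool, called after "Request:" in YAML: its name, and indented under it one key for each argument. step_arm: Moves the arm, as the interface text tells. Its arguments: {"type":"object","properties":{"commands":{"type":"array"},"gripper":{"type":"number"},"force":{"type":"number"}},"required":["commands"]}

```bash
mkdir -p pics; ls
python3 - <<'E'
from bench import ctrl
import cv2
for n in("scene","top"):
    cv2.imwrite(f"pics/{n}0.png",ctrl.get_image(n)[:,:,::-1])
    print(n,ctrl.camera_model(n))
print(ctrl.camera_model("wrist"));print(ctrl.get_state())
E
```

```text
pics
scene {'fx': 594.6691238247313, 'fy': 594.6691238247313, 'cx': 320.04010394983504, 'cy': 241.18532161232764, 'k1': -0.09341040486556808, 'R': array([[-0.84634003,  0.53214689,  0.02298331],
       [ 0.26847986,  0.46346933, -0.84446121],
       [-0.46002947, -0.70853078, -0.53512337]]), 't': array([ 0.49152332, -0.09138561,  1.16160605])}
top {'fx': 509.8388643196499, 'fy': 509.8388643196499, 'cx': 325.93362122938464, 'cy': 238.01603753517966, 'k1': -0.033850271054429615, 'R': array([[ 0.01916002, -0.99922598, -0.03435599],
       [-0.99553158, -0.01588875, -0.09308282],
       [ 0.0924649 ,  0.03598594, -0.99506545]]), 't': array([-0.00559007,  0.54578937,  0.89958066])}
{'fx': 349.26592737979394, 'fy': 349.26592737979394, 'cx': 317.2227359218635, 'cy': 239.42501198583955, 'k1': -0.025769500920759653, 'T_tool_cam': array([[ 8.47435892e-04, -9.69839323e-01, -2.43743657e-01,
         6.64027362e-02],
       [ 9.99998980e-01,  5.41662365e-04,  1.32150954e-03,
        -6.29198981e-04],
       [-1.14962515e-03, -2.43744528e-01,  9.69838792e-01,
        -1.47389198e-01],
       [ 0.00000000e+00,  0.00000000e+00,  0.00000000e+00,
         1.00000000e+00]])}
{'time': 0.1, 'joint_positions': array([ 1.224099  ,  0.3217292 , -0.07005784,  1.45153188,  0.02257519,
        1.37078567, -0.05690541]), 'qd': array([-0.0002948 , -0.00146619,  0.00091332, -0.00101122, -0.00086445,
       -0.00019599,  0.00150754]), 'joint_torque': array([ 1.92442099e-04, -4.92575204e+01, -4.05446040e-01, -3.13398027e+01,
       -6.39443309e-02,  3.95241135e-02,  7.20230173e-05]), 'position': array([ 0.22925047, -0.60774157,  0.23559401]), 'tool_rot': array([-3.08901471e+00, -5.63365362e-01,  5.86669911e-04]), 'ft_force': array([-0.26478433,  0.13163488, -0.15553785]), 'torque': array([ 0.05255652, -0.0195924 , -0.00771082]), 'grip_force': 0.0, 'grip_width': 0.9985462988941888}
```

View pics/top0.png

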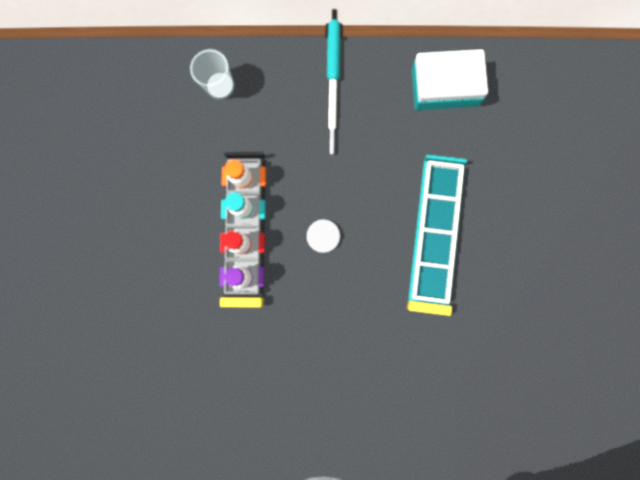

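The top view shows the storage rack on the left with its yellow end at (241,302). From that end the order is purple, red, teal, orange. The analyser rack is on the right with its yellow end at (430,308), and a white object stands between them at (323,236).

Run:
```python
import cv2
a=cv2.imread("pics/top0.png")[150:320,210:475]
cv2.imwrite("pics/top0c.png",cv2.resize(a,None,fx=3,fy=3,interpolation=cv2.INTER_CUBIC))
```

```text
(no output)
```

View pics/top0c.png

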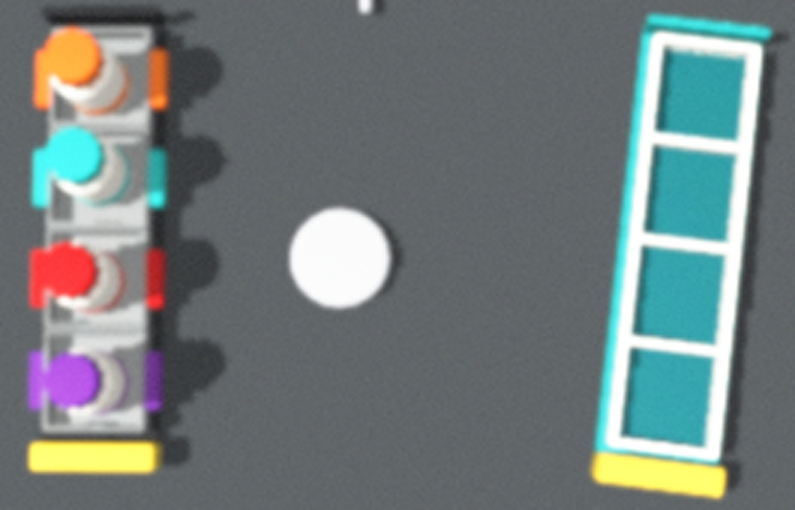

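View pics/scene0.png

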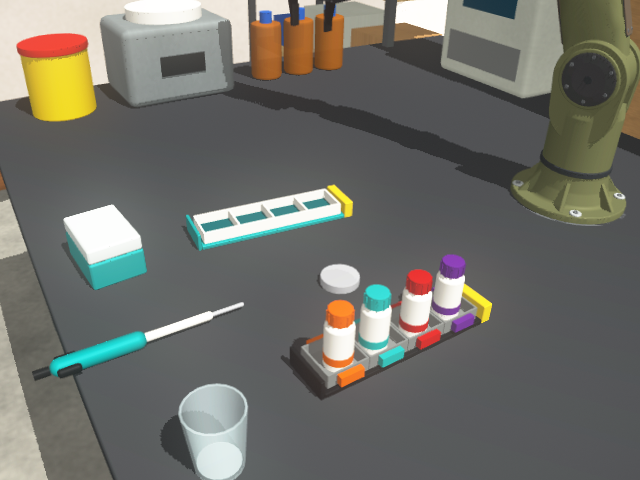

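The scene view shows that the white object is a low dish and no tall obstacle stands between the racks. Next I'll compute positions from the crop: caps at orange (73,57), teal (74,155), red (70,270) and purple (73,381), and rim corners at (648,33), (763,42), (718,458) and (607,446).

```bash
cat > h.py <<'E'
from bench import ctrl
import numpy as np, cv2
from scipy.spatial.transform import Rotation as Ro
def ray(m,uv):
    K=np.array([[m['fx'],0,m['cx']],[0,m['fy'],m['cy']],[0,0,1]])
    p=cv2.undistortPoints(np.array([[uv]],float),K,np.array([m['k1'],0,0,0]))[0,0]
    return np.array([p[0],p[1],1])
def hit(o,d,z): return (o+d*(z-o[2])/d[2])[:2]
def top(uv,z):
    m=ctrl.camera_model("top"); return hit(-m['R'].T@m['t'],m['R'].T@ray(m,uv),z)
def wrist(uv,z,pos,rot):
    m=ctrl.camera_model("wrist"); T=m['T_tool_cam']; R=Ro.from_rotvec(rot).as_matrix()
    return hit(pos+R@T[:3,3],R@T[:3,:3]@ray(m,uv),z)
def go(xyz,yaw=None,s=None):
    """travel/turn from the present pose; yaw (deg) = world heading of tool x, tool straight down"""
    s=s or ctrl.get_state(); R=Ro.from_rotvec(s['tool_rot'])
    tr=R.inv().apply(np.array(xyz)-s['position'])
    if yaw is None: tn=np.zeros(3)
    else: tn=np.degrees((R.inv()*Ro.from_euler('z',yaw,degrees=True)*Ro.from_euler('x',180,degrees=True)).as_rotvec())
    print("travel",tr.round(4),"turn",tn.round(2))
E
python3 - <<'E'
from h import *
c=lambda u,v:(u/3+210-1/3,v/3+150-1/3)
for n,p in dict(orange=(73,57),teal=(74,155),red=(70,270),purple=(73,381)).items(): print(n,top(c(*p),.0985).round(4))
q=np.array([top(c(*p),.028) for p in((648,33),(763,42),(718,458),(607,446))])
print(q.round(4),[np.linalg.norm(q[i]-q[i-1]).round(4) for i in range(4)])
ax=(q[0]+q[1]-q[2]-q[3]);ax/=np.linalg.norm(ax);o=q.mean(0)
print("yawA",np.degrees(np.arctan2(ax[1],ax[0])),o,[(o+ax*k).round(4) for k in(-.093,-.031,.031,.093)])
p=[top(c(*x),.03) for x in((45,430),(148,430),(155,30),(50,35))];print(np.array(p).round(4))
go((0.5,0,.237),0)
print(Ro.from_rotvec(ctrl.get_state()['tool_rot']).as_matrix().round(3))
E
```

```text
orange [0.6553 0.1605]
teal [0.5989 0.1578]
red [0.5337 0.1577]
purple [0.4717 0.1538]
[[ 0.6903 -0.1756]
 [ 0.6857 -0.2453]
 [ 0.4342 -0.2172]
 [ 0.4401 -0.1516]] [np.float64(0.2514), np.float64(0.0698), np.float64(0.253), np.float64(0.0659)]
yawA -5.933248322299005 [ 0.5625826  -0.19740289] [array([ 0.4701, -0.1878]), array([ 0.5317, -0.1942]), array([ 0.5934, -0.2006]), array([ 0.6551, -0.207 ])]
[[0.4429 0.1845]
 [0.4442 0.1223]
 [0.6884 0.1257]
 [0.6847 0.1906]]
travel [ 0.4679 -0.473  -0.0007] turn [-9.000e-02  2.000e-02  2.067e+01]
[[ 0.936  0.353 -0.001]
 [ 0.353 -0.936  0.002]
 [-0.    -0.002 -1.   ]]
```

Request:
step_arm:
  commands:
    - {"travel":[0.215,-0.125,-0.01],"turn":[0,0,0]}
    - {"travel":[0.215,-0.125,-0.01],"turn":[0,0,0]}
    - {"travel":[0.215,-0.125,-0.01],"turn":[0,0,0]}
    - {"travel":[0.215,-0.125,-0.01],"turn":[0,0,0]}
    - {"travel":[0.215,-0.125,-0.01],"turn":[0,0,0]}
  gripper: 0.85

```text
time: 0.6
position: [0.3874, -0.4133, 0.2463]
tool_rot: [-3.09, -0.564, 0.0]
ft_force: [0.6, 0.6, -0.1]
grip_width: 0.85
grip_force: 0.0
```

Request:
step_arm:
  commands:
    - {"travel":[0.24,-0.14,0],"turn":[0,0,26.6]}
    - {"travel":[0.24,-0.14,0],"turn":[0,0,26.6]}
    - {"travel":[0.24,-0.14,0],"turn":[0,0,26.6]}
    - {"travel":[0.24,-0.14,0],"turn":[0,0,26.6]}
    - {"travel":[0.24,-0.14,0],"turn":[0,0,26.6]}

```text
time: 1.1
position: [0.5362, -0.2304, 0.2463]
tool_rot: [3.137, -0.166, -0.001]
ft_force: [0.7, -0.9, 0.3]
grip_width: 0.847
grip_force: 0.0
```

Request:
step_arm:
  commands:
    - {"travel":[0,0,0],"turn":[0,0,0]}
    - {"travel":[0,0,0],"turn":[0,0,0]}
    - {"travel":[0,0,0],"turn":[0,0,0]}

```text
time: 1.4
position: [0.5347, -0.2332, 0.2461]
tool_rot: [3.137, -0.165, -0.002]
ft_force: [-0.7, -0.3, -1.0]
grip_width: 0.852
grip_force: 0.0
```

Run:
```python
from h import *
s=ctrl.get_state();im=ctrl.get_image("wrist")
np.savez("w1.npz",p=s['position'],r=s['tool_rot'])
cv2.imwrite("pics/w1.png",im[:,:,::-1])
go((0.562,0.156,.246),1.7,s)
```

```text
travel [-1.370e-02 -3.899e-01 -2.000e-04] turn [ 0.04  0.07 -7.72]
```

View pics/w1.png

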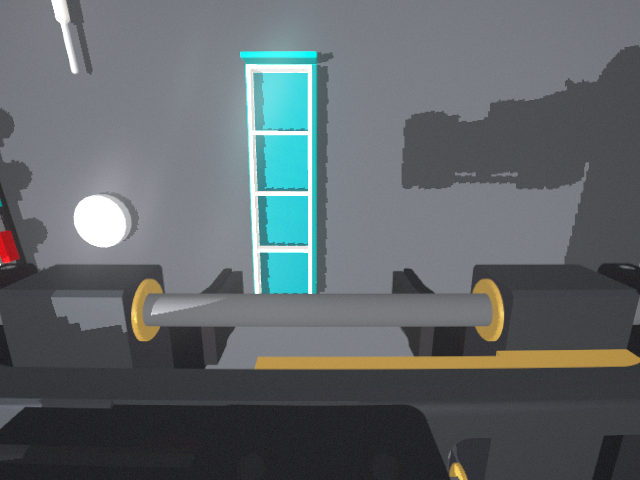

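The wrist view shows the analyser rack well. Its divider centre lines run (254,132)–(309,131), (256,193)–(311,193) and (259,249)–(312,248).

Run:
```python
from h import *
d=np.load("w1.npz")
L=[(254,132),(309,131),(256,193),(311,193),(259,249),(312,248)]
q=np.array([wrist(u,.028,d['p'],d['r']) for u in L]);print(q.round(4))
m=(q[::2]+q[1::2])/2; print(m.round(4),np.linalg.norm(np.diff(m,axis=0),axis=1),np.degrees(np.arctan2(*(m[0]-m[2])[::-1])))
```

```text
[[ 0.6263 -0.1788]
 [ 0.6214 -0.2339]
 [ 0.5655 -0.172 ]
 [ 0.5594 -0.2291]
 [ 0.5049 -0.1663]
 [ 0.5001 -0.2238]]
[[ 0.6238 -0.2064]
 [ 0.5624 -0.2006]
 [ 0.5025 -0.1951]] [0.0616816  0.06019073] -5.323886415248811
```

Request:
step_arm:
  commands:
    - {"travel":[-0.007,-0.2,0],"turn":[0,0,-7.6]}
    - {"travel":[-0.007,-0.2,0],"turn":[0,0,-7.6]}
    - {"travel":[-0.007,-0.2,0],"turn":[0,0,-7.6]}
    - {"travel":[-0.007,-0.2,0],"turn":[0,0,-7.6]}
    - {"travel":[-0.007,-0.2,0],"turn":[0,0,-7.6]}

```text
time: 1.95
position: [0.5491, -0.0243, 0.2472]
tool_rot: [-3.137, -0.061, -0.002]
ft_force: [-0.1, 1.2, 1.0]
grip_width: 0.849
grip_force: 0.0
```

Request:
step_arm:
  commands:
    - {"travel":[-0.036,-0.19,0]}
    - {"travel":[-0.036,-0.19,0]}
    - {"travel":[-0.036,-0.19,0]}
    - {"travel":[-0.036,-0.19,0]}
    - {"travel":[-0.036,-0.19,0]}

```text
$.commands[0]: bad value
```

Run:
```python
from h import *
s=ctrl.get_state();print(s['position'],s['tool_rot'],s['qd'].max());im=ctrl.get_image("wrist")
np.savez("w2.npz",p=s['position'],r=s['tool_rot'])
cv2.imwrite("pics/w2.png",im[:,:,::-1])
```

```text
[ 0.5491302  -0.02427303  0.24720527] [-3.13744253e+00 -6.13602835e-02 -1.94168042e-03] 0.09631009822328072
```

View pics/w2.png

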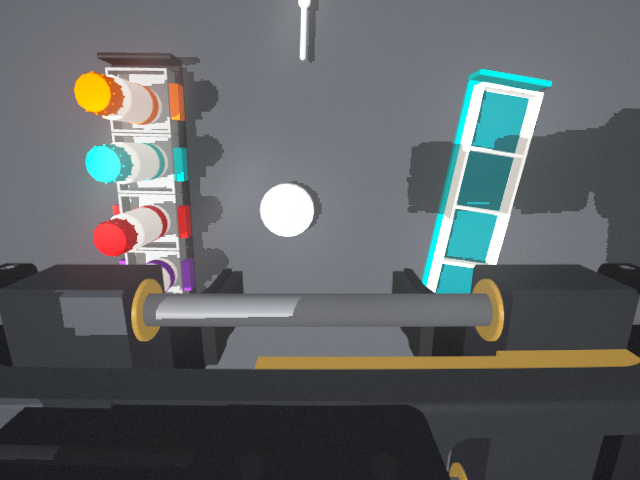

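The wrist camera sees points from about 50 mm behind the TCP outward. A look from x≈0.44 over the storage rack should show all four bottles.

Request:
step_arm:
  commands:
    - {"travel":[-0.1,-0.18,0],"turn":[0,0,0]}
    - {"travel":[-0.1,-0.18,0],"turn":[0,0,0]}
    - {"travel":[-0.1,-0.18,0],"turn":[0,0,0]}
    - {"travel":[-0.1,-0.18,0],"turn":[0,0,0]}
    - {"travel":[-0.1,-0.18,0],"turn":[0,0,0]}

```text
time: 2.5
position: [0.4416, 0.1486, 0.2471]
tool_rot: [-3.141, -0.054, -0.001]
ft_force: [0.4, -0.4, -0.2]
grip_width: 0.851
grip_force: 0.0
```

Run:
```python
from h import *
s=ctrl.get_state();print(s['position'],s['tool_rot'],abs(s['qd']).max());im=ctrl.get_image("wrist")
s=ctrl.get_state();im=ctrl.get_image("wrist");print(s['position'],abs(s['qd']).max())
np.savez("w3.npz",p=s['position'],r=s['tool_rot'])
cv2.imwrite("pics/w3.png",cv2.resize(im[:300,140:500,::-1],None,fx=2,fy=2,interpolation=cv2.INTER_CUBIC))
```

```text
[0.44160025 0.14857888 0.24711009] [-3.14089986e+00 -5.42114281e-02 -1.00347637e-03] 0.052188272205706945
[0.44283349 0.14645798 0.24706177] 0.06866298207979321
```

View pics/w3.png

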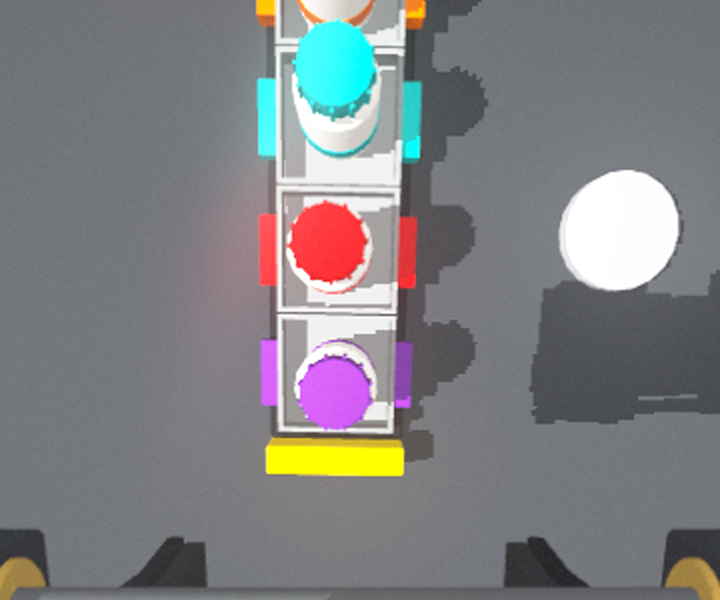

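The crop shows caps at teal (336,64), red (328,242) and purple (336,393). The holder boundaries lie at crop rows 46, 187, 315 and 432.

Run:
```python
from h import *
d=np.load("w3.npz"); f=lambda u,z:wrist((u[0]/2+140,u[1]/2),z,d['p'],d['r'])
for n,u in dict(teal=(336,64),red=(328,242),purple=(336,393)).items(): print(n,f(u,.0985).round(4))
for v,a,b in((46,275,405),(187,275,402),(315,277,398),(432,278,393)): print(f((a,v),.028).round(4),f((b,v),.028).round(4))
go((.4717,.154,.25),1.7)
print(ctrl.get_state()['position'])
```

```text
teal [0.5986 0.1589]
red [0.5331 0.1603]
purple [0.4722 0.1554]
[0.6268 0.1902] [0.6289 0.1288]
[0.5639 0.1896] [0.566  0.1272]
[0.5024 0.1881] [0.5044 0.1262]
[0.4417 0.1872] [0.4437 0.126 ]
travel [ 0.0279 -0.0091 -0.0031] turn [ 0.08 -0.08 -0.03]
[0.44411766 0.1440391  0.24692448]
```

Request:
step_arm:
  commands:
    - {"travel":[0.028,-0.01,0],"turn":[0,0,0]}
    - {"travel":[0.028,-0.01,0],"turn":[0,0,0]}
    - {"travel":[0.028,-0.01,0.05],"turn":[0,0,0]}
    - {"travel":[0.028,-0.01,0.08],"turn":[0,0,0]}
    - {"travel":[0.028,-0.01,0.08],"turn":[0,0,0]}

```text
time: 3.1
position: [0.4693, 0.1518, 0.1622]
tool_rot: [3.139, 0.04, -0.015]
ft_force: [0.2, -0.3, -0.1]
grip_width: 0.849
grip_force: 0.0
```

Run:
```python
from h import *
print(ctrl.get_state()['position']); go((.472,.1548,.056),1.5)
```

```text
[0.46933781 0.15175025 0.16216487]
travel [ 0.0037 -0.0032  0.1061] turn [ 0.11  0.53 -0.06]
```

Request:
step_arm:
  commands:
    - {"travel":[0.003,-0.003,0.04],"turn":[0,0,0]}
    - {"travel":[0.003,-0.003,0.08],"turn":[0,0,0]}
    - {"travel":[0.003,-0.003,0.105],"turn":[0,0,0]}
    - {"travel":[0.003,-0.003,0.106],"turn":[0,0,0]}
    - {"travel":[0.003,-0.003,0.106],"turn":[0,0,0]}

```text
time: 3.6
position: [0.4761, 0.1579, 0.0619]
tool_rot: [-3.141, -0.043, -0.002]
ft_force: [0.4, -0.4, 1.3]
grip_width: 0.848
grip_force: 0.0
```

Request:
step_arm:
  commands:
    - {"travel":[0,0,0],"turn":[0,0,0]}
    - {"travel":[0,0,0],"turn":[0,0,0]}
    - {"travel":[0,0,0],"turn":[0,0,0]}
    - {"travel":[0,0,0],"turn":[0,0,0]}
    - {"travel":[0,0,0],"turn":[0,0,0]}
  gripper: 0.3
  force: 15

```text
time: 4.1
position: [0.4749, 0.1587, 0.0608]
tool_rot: [3.141, 0.046, 0.001]
ft_force: [0.6, -0.2, 0.9]
grip_width: 0.48
grip_force: 0.2
```

Request:
step_arm:
  commands:
    - {"travel":[0,0,0],"turn":[0,0,0]}
    - {"travel":[0,0,0],"turn":[0,0,0]}
    - {"travel":[0,0,0],"turn":[0,0,0]}

```text
time: 4.4
position: [0.4748, 0.1587, 0.0607]
tool_rot: [3.141, 0.046, 0.0]
ft_force: [-0.8, -1.3, 2.5]
grip_width: 0.426
grip_force: 15.0
```

Request:
step_arm:
  commands:
    - {"travel":[0,0,-0.02],"turn":[0,0,0]}
    - {"travel":[0,0,-0.06],"turn":[0,0,0]}
    - {"travel":[0,0,-0.1],"turn":[0,0,0]}
    - {"travel":[0,0,-0.13],"turn":[0,0,0]}
    - {"travel":[0,0,-0.14],"turn":[0,0,0]}

```text
time: 4.9
position: [0.4763, 0.1596, 0.2036]
tool_rot: [-3.141, -0.046, -0.008]
ft_force: [-0.2, 0.6, -1.9]
grip_width: 0.43
grip_force: 15.0
```

Run:
```python
from h import *
s=ctrl.get_state();print(s['position'],s['grip_width'],s['grip_force']); go((.658,-.206,.2),-5.5)
```

```text
[0.47627225 0.15960571 0.20362304] 0.42985513050173063 14.999980954744387
travel [0.1709 0.3708 0.0043] turn [-0.06 -0.3   7.18]
```

Request:
step_arm:
  commands:
    - {"travel":[0.015,0.03,0],"turn":[0,0,0]}
    - {"travel":[0.03,0.07,0],"turn":[0,0,0]}
    - {"travel":[0.05,0.11,0],"turn":[0,0,0]}
    - {"travel":[0.07,0.15,0],"turn":[0,0,0]}
    - {"travel":[0.085,0.185,0],"turn":[0,0,0]}

```text
time: 5.4
position: [0.5652, -0.0262, 0.1988]
tool_rot: [3.141, 0.044, -0.003]
ft_force: [0.4, 1.1, 0.3]
grip_width: 0.426
grip_force: 15.0
```

Request:
step_arm:
  commands:
    - {"travel":[0.02,0.04,0],"turn":[0,0,2]}
    - {"travel":[0.04,0.085,0],"turn":[0,0,4]}
    - {"travel":[0.06,0.13,0],"turn":[0,0,6]}
    - {"travel":[0.08,0.17,0],"turn":[0,0,7.2]}
    - {"travel":[0.085,0.185,0],"turn":[0,0,7.2]}

```text
time: 5.9
position: [0.6552, -0.2124, 0.1973]
tool_rot: [3.136, -0.162, -0.005]
ft_force: [-0.4, -0.5, -1.4]
grip_width: 0.43
grip_force: 15.0
```

Request:
step_arm:
  commands:
    - {"travel":[0,0,0],"turn":[0,0,0]}
    - {"travel":[0,0,0],"turn":[0,0,0]}
    - {"travel":[0,0,0],"turn":[0,0,0]}

```text
time: 6.2
position: [0.6552, -0.203, 0.2003]
tool_rot: [-3.137, 0.146, 0.001]
ft_force: [-0.1, -0.1, 0.2]
grip_width: 0.428
grip_force: 15.0
```

Run:
```python
from h import *
go((.658,-.2065,.063),-5.5)
s=ctrl.get_state();im=ctrl.get_image("wrist")
cv2.imwrite("pics/w4.png",im[:,:,::-1])
```

```text
travel [0.0032 0.0034 0.1373] turn [-0.08  0.05  0.18]
```

View pics/w4.png

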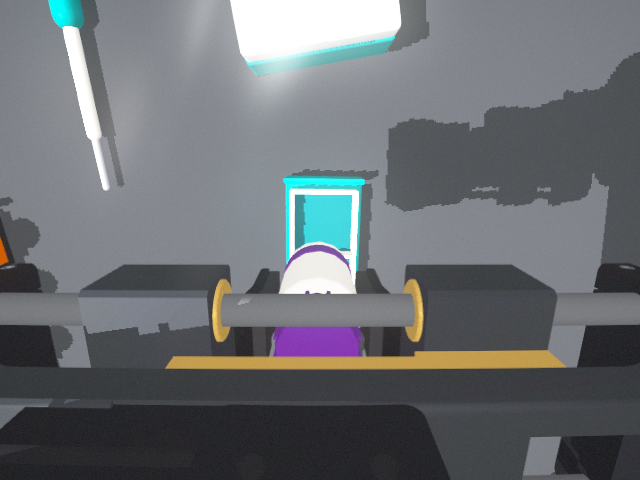

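The bottle hangs upright over the cell. The rim's centre column (about 324) is a few mm right of the gripper axis (317), which agrees with the computed correction, so I'll descend.

Request:
step_arm:
  commands:
    - {"travel":[0.002,0.003,0.03],"turn":[0,0,0]}
    - {"travel":[0.003,0.0045,0.07],"turn":[0,0,0]}
    - {"travel":[0.003,0.0045,0.105],"turn":[0,0,0]}
    - {"travel":[0.003,0.0045,0.125],"turn":[0,0,0]}
    - {"travel":[0.003,0.0045,0.13],"turn":[0,0,0]}

```text
time: 6.75
position: [0.6558, -0.2087, 0.0676]
tool_rot: [-3.137, 0.148, 0.008]
ft_force: [-0.5, -0.6, -1.2]
grip_width: 0.432
grip_force: 15.0
```

Request:
step_arm:
  commands:
    - {"travel":[0,0,0.003],"turn":[0,0,0]}
    - {"travel":[0,0,0.005],"turn":[0,0,0]}
    - {"travel":[0,0,0.005],"turn":[0,0,0]}
    - {"travel":[0,0,0.005],"turn":[0,0,0]}

```text
time: 7.15
position: [0.6588, -0.2111, 0.067]
tool_rot: [3.137, -0.151, 0.003]
ft_force: [-1.1, 0.4, -1.0]
grip_width: 0.433
grip_force: 15.0
```

Request:
step_arm:
  commands:
    - {"travel":[0,0,0.002],"turn":[0,0,0]}
    - {"travel":[0,0,0.004],"turn":[0,0,0]}
    - {"travel":[0,0,0.005],"turn":[0,0,0]}
    - {"travel":[0,0,0.005],"turn":[0,0,0]}

```text
time: 7.55
position: [0.6581, -0.2111, 0.0613]
tool_rot: [3.138, -0.152, 0.001]
ft_force: [-1.0, -0.1, 3.6]
grip_width: 0.431
grip_force: 15.0
```

Request:
step_arm:
  commands:
    - {"travel":[0,0,0],"turn":[0,0,0]}
    - {"travel":[0,0,0],"turn":[0,0,0]}
    - {"travel":[0,0,0],"turn":[0,0,0]}
    - {"travel":[0,0,0],"turn":[0,0,0]}
    - {"travel":[0,0,0],"turn":[0,0,0]}
  gripper: 0.85

```text
time: 8.05
position: [0.6579, -0.2109, 0.0603]
tool_rot: [-3.138, 0.151, 0.0]
ft_force: [-0.8, -0.1, 0.9]
grip_width: 0.789
grip_force: 0.0
```

Request:
step_arm:
  commands:
    - {"travel":[0,0,-0.02],"turn":[0,0,0]}
    - {"travel":[0,0,-0.06],"turn":[0,0,0]}
    - {"travel":[0,0,-0.1],"turn":[0,0,0]}
    - {"travel":[0,0,-0.13],"turn":[0,0,0]}
    - {"travel":[0,0,-0.14],"turn":[0,0,0]}

```text
time: 8.55
position: [0.6599, -0.2111, 0.2052]
tool_rot: [3.136, -0.151, 0.01]
ft_force: [1.0, -0.4, 0.4]
grip_width: 0.849
grip_force: 0.0
```

Run:
```python
from h import *
go((.5334,.159,.2),1.5)
cv2.imwrite("pics/t1.png",cv2.resize(ctrl.get_image("top")[140:330,200:500,::-1],None,fx=2.5,fy=2.5))
```

```text
travel [-0.1616 -0.3562  0.0036] turn [ 0.11 -0.38 -7.03]
```

View pics/t1.png

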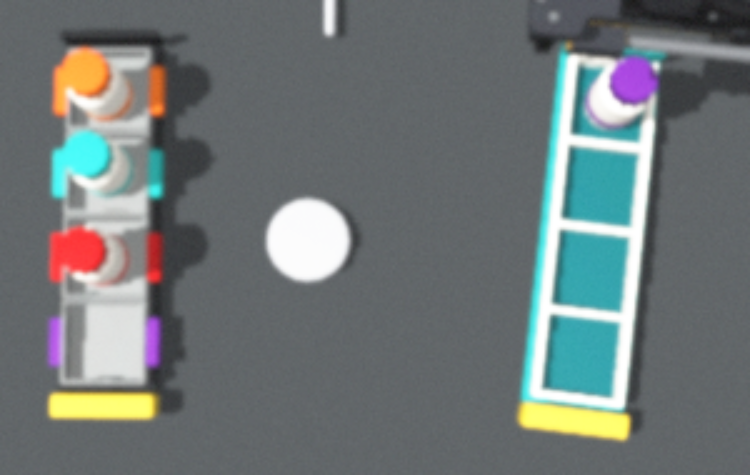

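Purple stands upright inside the far cell. Next is red.

Request:
step_arm:
  commands:
    - {"travel":[-0.016,-0.036,0],"turn":[0,0,0]}
    - {"travel":[-0.032,-0.072,0],"turn":[0,0,0]}
    - {"travel":[-0.05,-0.11,0],"turn":[0,0,0]}
    - {"travel":[-0.066,-0.145,0],"turn":[0,0,0]}
    - {"travel":[-0.081,-0.178,0],"turn":[0,0,0]}

```text
time: 9.1
position: [0.5927, -0.0242, 0.1984]
tool_rot: [-3.138, 0.15, 0.005]
ft_force: [0.4, 0.6, 0.3]
grip_width: 0.847
grip_force: 0.0
```

Request:
step_arm:
  commands:
    - {"travel":[-0.02,-0.04,0],"turn":[0,0,-2]}
    - {"travel":[-0.04,-0.085,0],"turn":[0,0,-4]}
    - {"travel":[-0.06,-0.13,0],"turn":[0,0,-6]}
    - {"travel":[-0.078,-0.17,0],"turn":[0,0,-7]}
    - {"travel":[-0.081,-0.178,0],"turn":[0,0,-7]}

```text
time: 9.6
position: [0.5273, 0.1657, 0.1992]
tool_rot: [-3.139, -0.056, 0.005]
ft_force: [0.3, 0.5, 0.1]
grip_width: 0.847
grip_force: 0.0
```

Request:
step_arm:
  commands:
    - {"travel":[0,0,0],"turn":[0,0,0]}
    - {"travel":[0,0,0],"turn":[0,0,0]}
    - {"travel":[0,0,0],"turn":[0,0,0]}

```text
time: 9.9
position: [0.5316, 0.1565, 0.1997]
tool_rot: [3.14, 0.035, -0.002]
ft_force: [-0.2, 0.5, -0.1]
grip_width: 0.847
grip_force: 0.0
```

Run:
```python
from h import *
print(ctrl.get_state()['position']);go((.5334,.159,.06),1.5)
```

```text
[0.53160238 0.1565339  0.19968601]
travel [ 0.002  -0.0026  0.1397] turn [ 0.05  0.07 -0.24]
```

Request:
step_arm:
  commands:
    - {"travel":[0.001,-0.002,0.03],"turn":[0,0,0]}
    - {"travel":[0.001,-0.002,0.07],"turn":[0,0,0]}
    - {"travel":[0.001,-0.002,0.11],"turn":[0,0,0]}
    - {"travel":[0.001,-0.002,0.135],"turn":[0,0,0]}
    - {"travel":[0.001,-0.002,0.14],"turn":[0,0,0]}

```text
time: 10.4
position: [0.5299, 0.1583, 0.0568]
tool_rot: [3.14, 0.036, -0.011]
ft_force: [-0.2, -0.3, -0.6]
grip_width: 0.852
grip_force: 0.0
```

Request:
step_arm:
  commands:
    - {"travel":[0,0,0],"turn":[0,0,0]}
    - {"travel":[0,0,0],"turn":[0,0,0]}
    - {"travel":[0,0,0],"turn":[0,0,0]}
    - {"travel":[0,0,0],"turn":[0,0,0]}
    - {"travel":[0,0,0],"turn":[0,0,0]}
  gripper: 0.3

```text
time: 10.9
position: [0.5325, 0.1612, 0.0614]
tool_rot: [3.141, 0.04, 0.003]
ft_force: [0.4, 0.5, -0.3]
grip_width: 0.482
grip_force: 0.0
```

Request:
step_arm:
  commands:
    - {"travel":[0,0,0],"turn":[0,0,0]}
    - {"travel":[0,0,0],"turn":[0,0,0]}
    - {"travel":[0,0,0],"turn":[0,0,0]}
    - {"travel":[0,0,0],"turn":[0,0,0]}

```text
time: 11.3
position: [0.5324, 0.1611, 0.0611]
tool_rot: [3.141, 0.04, 0.001]
ft_force: [-0.4, -1.3, 6.1]
grip_width: 0.43
grip_force: 15.0
```

Request:
step_arm:
  commands:
    - {"travel":[0,0,-0.02],"turn":[0,0,0]}
    - {"travel":[0,0,-0.06],"turn":[0,0,0]}
    - {"travel":[0,0,-0.1],"turn":[0,0,0]}
    - {"travel":[0,0,-0.13],"turn":[0,0,0]}
    - {"travel":[0,0,-0.14],"turn":[0,0,0]}

```text
time: 11.8
position: [0.5333, 0.1618, 0.2036]
tool_rot: [-3.141, -0.041, -0.008]
ft_force: [-0.3, 0.1, -0.7]
grip_width: 0.432
grip_force: 15.0
```

Run:
```python
from h import *
s=ctrl.get_state();print(s['position'],s['grip_width'],s['grip_force']); go((.593,-.203,.2),-5.5)
```

```text
[0.53334696 0.16184146 0.20356882] 0.4316899515682873 15.00003483930243
travel [0.0502 0.3663 0.0036] turn [-0.06 -0.28  6.99]
```

Request:
step_arm:
  commands:
    - {"travel":[0.005,0.03,0],"turn":[0,0,0]}
    - {"travel":[0.01,0.07,0],"turn":[0,0,0]}
    - {"travel":[0.015,0.11,0],"turn":[0,0,0]}
    - {"travel":[0.02,0.15,0],"turn":[0,0,0]}
    - {"travel":[0.025,0.183,0],"turn":[0,0,0]}

```text
time: 12.3
position: [0.5608, -0.0241, 0.1987]
tool_rot: [3.141, 0.038, -0.004]
ft_force: [0.3, 0.5, -0.6]
grip_width: 0.43
grip_force: 15.0
```

Request:
step_arm:
  commands:
    - {"travel":[0.005,0.04,0],"turn":[0,0,2]}
    - {"travel":[0.01,0.085,0],"turn":[0,0,4]}
    - {"travel":[0.018,0.13,0],"turn":[0,0,6]}
    - {"travel":[0.023,0.17,0],"turn":[0,0,7]}
    - {"travel":[0.025,0.183,0],"turn":[0,0,7]}

```text
time: 12.8
position: [0.5897, -0.21, 0.198]
tool_rot: [3.135, -0.163, -0.005]
ft_force: [-0.3, -1.6, -0.7]
grip_width: 0.427
grip_force: 15.0
```

Request:
step_arm:
  commands:
    - {"travel":[0,0,0],"turn":[0,0,0]}
    - {"travel":[0,0,0],"turn":[0,0,0]}
    - {"travel":[0,0,0],"turn":[0,0,0]}
    - {"travel":[0,0,0],"turn":[0,0,0]}

```text
time: 13.2
position: [0.5916, -0.2012, 0.2007]
tool_rot: [-3.138, 0.146, -0.0]
ft_force: [0.1, 0.6, 0.5]
grip_width: 0.425
grip_force: 15.0
```

Run:
```python
from h import *
s=ctrl.get_state();print(s['position']);go((.593,-.203,.063),-5.5)
```

```text
[ 0.59160345 -0.2011607   0.20070582]
travel [0.0015 0.0018 0.1377] turn [-0.02 -0.01  0.16]
```

Request:
step_arm:
  commands:
    - {"travel":[0.001,0.001,0.03],"turn":[0,0,0]}
    - {"travel":[0.001,0.001,0.07],"turn":[0,0,0]}
    - {"travel":[0.001,0.001,0.105],"turn":[0,0,0]}
    - {"travel":[0.001,0.001,0.128],"turn":[0,0,0]}
    - {"travel":[0.001,0.001,0.133],"turn":[0,0,0]}

```text
time: 13.7
position: [0.59, -0.2028, 0.0644]
tool_rot: [-3.136, 0.149, 0.009]
ft_force: [-0.5, 0.4, -1.1]
grip_width: 0.431
grip_force: 15.0
```

Request:
step_arm:
  commands:
    - {"travel":[0,0,0.002],"turn":[0,0,0]}
    - {"travel":[0,0,0.004],"turn":[0,0,0]}
    - {"travel":[0,0,0.006],"turn":[0,0,0]}
    - {"travel":[0,0,0.006],"turn":[0,0,0]}
    - {"travel":[0,0,0.006],"turn":[0,0,0]}

```text
time: 14.2
position: [0.5927, -0.2048, 0.0623]
tool_rot: [3.137, -0.152, 0.002]
ft_force: [0.7, -0.1, 0.1]
grip_width: 0.428
grip_force: 15.0
```

Request:
step_arm:
  commands:
    - {"travel":[0,0,0.001],"turn":[0,0,0]}
    - {"travel":[0,0,0.001],"turn":[0,0,0]}
    - {"travel":[0,0,0.001],"turn":[0,0,0]}

```text
time: 14.5
position: [0.5928, -0.2049, 0.0617]
tool_rot: [3.137, -0.152, 0.002]
ft_force: [-1.5, -0.3, 5.3]
grip_width: 0.425
grip_force: 15.0
```

Request:
step_arm:
  commands:
    - {"travel":[0,0,0],"turn":[0,0,0]}
    - {"travel":[0,0,0],"turn":[0,0,0]}
    - {"travel":[0,0,0],"turn":[0,0,0]}
    - {"travel":[0,0,0],"turn":[0,0,0]}
    - {"travel":[0,0,0],"turn":[0,0,0]}
  gripper: 0.85

```text
time: 15.0
position: [0.5921, -0.2046, 0.0603]
tool_rot: [-3.138, 0.151, 0.001]
ft_force: [-0.5, -0.3, 0.9]
grip_width: 0.793
grip_force: 0.0
```

Request:
step_arm:
  commands:
    - {"travel":[0,0,-0.02],"turn":[0,0,0]}
    - {"travel":[0,0,-0.06],"turn":[0,0,0]}
    - {"travel":[0,0,-0.1],"turn":[0,0,0]}
    - {"travel":[0,0,-0.13],"turn":[0,0,0]}
    - {"travel":[0,0,-0.14],"turn":[0,0,0]}

```text
time: 15.5
position: [0.5942, -0.205, 0.2047]
tool_rot: [3.136, -0.151, 0.01]
ft_force: [0.1, -0.6, 0.9]
grip_width: 0.847
grip_force: 0.0
```

Run:
```python
from h import *
go((.5988,.158,.2),1.5)
```

```text
travel [-0.0304 -0.3617  0.0039] turn [ 0.12 -0.35 -7.02]
```

Request:
step_arm:
  commands:
    - {"travel":[-0.003,-0.036,0],"turn":[0,0,0]}
    - {"travel":[-0.006,-0.072,0],"turn":[0,0,0]}
    - {"travel":[-0.009,-0.11,0],"turn":[0,0,0]}
    - {"travel":[-0.012,-0.147,0],"turn":[0,0,0]}
    - {"travel":[-0.015,-0.181,0],"turn":[0,0,0]}

```text
time: 16.0
position: [0.594, -0.021, 0.1993]
tool_rot: [-3.138, 0.15, 0.003]
ft_force: [0.3, 0.9, 0.6]
grip_width: 0.853
grip_force: 0.0
```

Request:
step_arm:
  commands:
    - {"travel":[-0.004,-0.04,0],"turn":[0,0,-2]}
    - {"travel":[-0.008,-0.085,0],"turn":[0,0,-4]}
    - {"travel":[-0.011,-0.13,0],"turn":[0,0,-6]}
    - {"travel":[-0.014,-0.17,0],"turn":[0,0,-7]}
    - {"travel":[-0.015,-0.181,0],"turn":[0,0,-7]}

```text
time: 16.5
position: [0.5952, 0.1653, 0.1995]
tool_rot: [-3.138, -0.054, 0.003]
ft_force: [0.4, 1.3, 0.0]
grip_width: 0.852
grip_force: 0.0
```

Request:
step_arm:
  commands:
    - {"travel":[0,0,0],"turn":[0,0,0]}
    - {"travel":[0,0,0],"turn":[0,0,0]}
    - {"travel":[0,0,0],"turn":[0,0,0]}
    - {"travel":[0,0,0],"turn":[0,0,0]}

```text
time: 16.9
position: [0.5977, 0.1563, 0.2003]
tool_rot: [3.14, 0.035, -0.0]
ft_force: [0.2, -0.8, 0.4]
grip_width: 0.85
grip_force: 0.0
```

Run:
```python
from h import *
s=ctrl.get_state();print(s['position']);go((.5988,.158,.06),1.5)
cv2.imwrite("pics/t2.png",cv2.resize(ctrl.get_image("top")[140:330,200:500,::-1],None,fx=2.5,fy=2.5))
```

```text
[0.59769154 0.15626307 0.20029189]
travel [ 0.0012 -0.0019  0.1403] turn [ 0.06  0.01 -0.22]
```

View pics/t2.png

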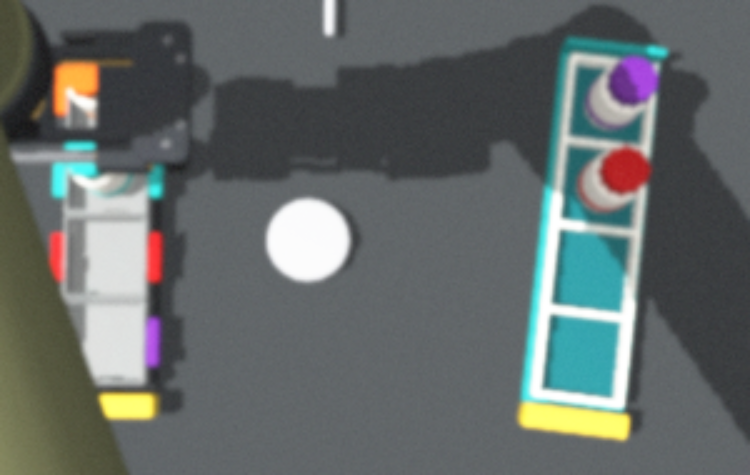

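Purple and red stand upright in their cells. Next is teal.

Request:
step_arm:
  commands:
    - {"travel":[0.001,-0.001,0.03],"turn":[0,0,0]}
    - {"travel":[0.001,-0.001,0.07],"turn":[0,0,0]}
    - {"travel":[0.001,-0.001,0.11],"turn":[0,0,0]}
    - {"travel":[0.001,-0.001,0.135],"turn":[0,0,0]}
    - {"travel":[0.001,-0.001,0.14],"turn":[0,0,0]}

```text
time: 17.45
position: [0.5959, 0.1577, 0.0569]
tool_rot: [3.14, 0.038, -0.01]
ft_force: [-0.8, 0.2, -0.6]
grip_width: 0.851
grip_force: 0.0
```

Request:
step_arm:
  commands:
    - {"travel":[0,0,0],"turn":[0,0,0]}
    - {"travel":[0,0,0],"turn":[0,0,0]}
    - {"travel":[0,0,0],"turn":[0,0,0]}
    - {"travel":[0,0,0],"turn":[0,0,0]}
    - {"travel":[0,0,0],"turn":[0,0,0]}
  gripper: 0.3

```text
time: 17.95
position: [0.5988, 0.1597, 0.0615]
tool_rot: [-3.141, -0.04, -0.002]
ft_force: [-0.6, -0.5, -0.2]
grip_width: 0.483
grip_force: 0.0
```

Request:
step_arm:
  commands:
    - {"travel":[0,0,0],"turn":[0,0,0]}
    - {"travel":[0,0,0],"turn":[0,0,0]}
    - {"travel":[0,0,0],"turn":[0,0,0]}
    - {"travel":[0,0,0],"turn":[0,0,0]}

```text
time: 18.35
position: [0.5987, 0.1596, 0.0612]
tool_rot: [3.141, 0.04, 0.001]
ft_force: [-1.2, -1.4, 5.9]
grip_width: 0.433
grip_force: 15.0
```

Request:
step_arm:
  commands:
    - {"travel":[0,0,-0.02],"turn":[0,0,0]}
    - {"travel":[0,0,-0.06],"turn":[0,0,0]}
    - {"travel":[0,0,-0.1],"turn":[0,0,0]}
    - {"travel":[0,0,-0.13],"turn":[0,0,0]}
    - {"travel":[0,0,-0.14],"turn":[0,0,0]}

```text
time: 18.85
position: [0.5996, 0.1604, 0.2037]
tool_rot: [-3.14, -0.041, -0.008]
ft_force: [0.4, -0.7, -1.2]
grip_width: 0.431
grip_force: 15.0
```

Run:
```python
from h import *
s=ctrl.get_state();print(s['position'],s['grip_width'],s['grip_force']); go((.5316,-.197,.2),-5.5)
```

```text
[0.59958921 0.16042475 0.20366988] 0.4309961736949695 14.998255420359783
travel [-0.0772  0.3556  0.0029] turn [-0.08 -0.27  6.98]
```

Request:
step_arm:
  commands:
    - {"travel":[-0.006,0.03,0],"turn":[0,0,0]}
    - {"travel":[-0.015,0.07,0],"turn":[0,0,0]}
    - {"travel":[-0.023,0.11,0],"turn":[0,0,0]}
    - {"travel":[-0.032,0.147,0],"turn":[0,0,0]}
    - {"travel":[-0.038,0.178,0],"turn":[0,0,0]}

```text
time: 19.35
position: [0.5631, -0.022, 0.1985]
tool_rot: [3.141, 0.038, -0.005]
ft_force: [0.3, -0.3, -0.2]
grip_width: 0.43
grip_force: 15.0
```

Request:
step_arm:
  commands:
    - {"travel":[-0.008,0.04,0],"turn":[0,0,2]}
    - {"travel":[-0.018,0.085,0],"turn":[0,0,4]}
    - {"travel":[-0.028,0.13,0],"turn":[0,0,6]}
    - {"travel":[-0.037,0.167,0],"turn":[0,0,7]}
    - {"travel":[-0.039,0.178,0],"turn":[0,0,7]}

```text
time: 19.85
position: [0.5274, -0.2042, 0.1983]
tool_rot: [3.136, -0.164, -0.006]
ft_force: [0.2, -0.5, -0.6]
grip_width: 0.43
grip_force: 15.0
```

Request:
step_arm:
  commands:
    - {"travel":[0,0,0],"turn":[0,0,0]}
    - {"travel":[0,0,0],"turn":[0,0,0]}
    - {"travel":[0,0,0],"turn":[0,0,0]}
    - {"travel":[0,0,0],"turn":[0,0,0]}

```text
time: 20.25
position: [0.531, -0.1961, 0.2004]
tool_rot: [-3.138, 0.146, 0.0]
ft_force: [-0.4, -0.2, -0.6]
grip_width: 0.431
grip_force: 15.0
```

Run:
```python
from h import *
s=ctrl.get_state();print(s['position']);go((.5316,-.197,.063),-5.5)
```

```text
[ 0.53096218 -0.19614554  0.20042663]
travel [0.0007 0.0009 0.1374] turn [-0.03  0.    0.17]
```

Request:
step_arm:
  commands:
    - {"travel":[0,0,0.03],"turn":[0,0,0]}
    - {"travel":[0,0,0.07],"turn":[0,0,0]}
    - {"travel":[0,0,0.105],"turn":[0,0,0]}
    - {"travel":[0,0,0.128],"turn":[0,0,0]}
    - {"travel":[0,0,0.133],"turn":[0,0,0]}

```text
time: 20.75
position: [0.5284, -0.1963, 0.0645]
tool_rot: [-3.136, 0.148, 0.008]
ft_force: [0.7, 0.1, -0.7]
grip_width: 0.431
grip_force: 15.0
```

Request:
step_arm:
  commands:
    - {"travel":[0,0,0.002],"turn":[0,0,0]}
    - {"travel":[0,0,0.004],"turn":[0,0,0]}
    - {"travel":[0,0,0.006],"turn":[0,0,0]}
    - {"travel":[0,0,0.007],"turn":[0,0,0]}
    - {"travel":[0,0,0.007],"turn":[0,0,0]}

```text
time: 21.25
position: [0.5312, -0.1986, 0.0617]
tool_rot: [3.137, -0.152, 0.003]
ft_force: [-0.3, -0.5, 2.2]
grip_width: 0.433
grip_force: 15.0
```

Request:
step_arm:
  commands:
    - {"travel":[0,0,0],"turn":[0,0,0]}
    - {"travel":[0,0,0],"turn":[0,0,0]}
    - {"travel":[0,0,0],"turn":[0,0,0]}
    - {"travel":[0,0,0],"turn":[0,0,0]}
    - {"travel":[0,0,0],"turn":[0,0,0]}
  gripper: 0.85

```text
time: 21.75
position: [0.5303, -0.1983, 0.0605]
tool_rot: [3.138, -0.152, -0.0]
ft_force: [0.4, -0.2, 0.4]
grip_width: 0.792
grip_force: 0.0
```

Request:
step_arm:
  commands:
    - {"travel":[0,0,-0.02],"turn":[0,0,0]}
    - {"travel":[0,0,-0.06],"turn":[0,0,0]}
    - {"travel":[0,0,-0.1],"turn":[0,0,0]}
    - {"travel":[0,0,-0.13],"turn":[0,0,0]}
    - {"travel":[0,0,-0.14],"turn":[0,0,0]}

```text
time: 22.25
position: [0.5323, -0.1987, 0.2044]
tool_rot: [3.136, -0.151, 0.009]
ft_force: [0.8, 0.5, 0.7]
grip_width: 0.854
grip_force: 0.0
```

Run:
```python
from h import *
go((.655,.160,.2),1.5)
```

```text
travel [ 0.0876 -0.3689  0.0042] turn [ 0.14 -0.33 -7.03]
```

Request:
step_arm:
  commands:
    - {"travel":[0.008,-0.036,0],"turn":[0,0,0]}
    - {"travel":[0.017,-0.072,0],"turn":[0,0,0]}
    - {"travel":[0.026,-0.11,0],"turn":[0,0,0]}
    - {"travel":[0.036,-0.15,0],"turn":[0,0,0]}
    - {"travel":[0.044,-0.184,0],"turn":[0,0,0]}

```text
time: 22.75
position: [0.5918, -0.0169, 0.1993]
tool_rot: [-3.137, 0.15, 0.002]
ft_force: [1.2, 0.3, -0.4]
grip_width: 0.849
grip_force: 0.0
```

Request:
step_arm:
  commands:
    - {"travel":[0.008,-0.04,0],"turn":[0,0,-2]}
    - {"travel":[0.018,-0.085,0],"turn":[0,0,-4]}
    - {"travel":[0.03,-0.13,0],"turn":[0,0,-6]}
    - {"travel":[0.041,-0.173,0],"turn":[0,0,-7]}
    - {"travel":[0.044,-0.185,0],"turn":[0,0,-7]}

```text
time: 23.25
position: [0.6525, 0.1677, 0.1988]
tool_rot: [-3.137, -0.053, 0.004]
ft_force: [-0.4, 1.5, 0.5]
grip_width: 0.853
grip_force: 0.0
```

Request:
step_arm:
  commands:
    - {"travel":[0,0,0],"turn":[0,0,0]}
    - {"travel":[0,0,0],"turn":[0,0,0]}
    - {"travel":[0,0,0],"turn":[0,0,0]}
    - {"travel":[0,0,0],"turn":[0,0,0]}

```text
time: 23.65
position: [0.6537, 0.158, 0.2005]
tool_rot: [3.14, 0.035, 0.0]
ft_force: [-0.7, -0.4, -0.3]
grip_width: 0.85
grip_force: 0.0
```

Run:
```python
from h import *
s=ctrl.get_state();print(s['position']);go((.6555,.161,.06),1.5)
```

```text
[0.65374439 0.15799597 0.20052909]
travel [ 0.0018 -0.0032  0.1405] turn [ 0.08 -0.01 -0.21]
```

Request:
step_arm:
  commands:
    - {"travel":[0.001,-0.002,0.03],"turn":[0,0,0]}
    - {"travel":[0.001,-0.002,0.07],"turn":[0,0,0]}
    - {"travel":[0.001,-0.002,0.11],"turn":[0,0,0]}
    - {"travel":[0.001,-0.002,0.135],"turn":[0,0,0]}
    - {"travel":[0.001,-0.002,0.14],"turn":[0,0,0]}

```text
time: 24.15
position: [0.6521, 0.16, 0.0567]
tool_rot: [3.139, 0.038, -0.01]
ft_force: [-0.7, -0.5, -0.3]
grip_width: 0.851
grip_force: 0.0
```

Request:
step_arm:
  commands:
    - {"travel":[0,0,0],"turn":[0,0,0]}
    - {"travel":[0,0,0],"turn":[0,0,0]}
    - {"travel":[0,0,0],"turn":[0,0,0]}
    - {"travel":[0,0,0],"turn":[0,0,0]}
    - {"travel":[0,0,0],"turn":[0,0,0]}
  gripper: 0.3

```text
time: 24.65
position: [0.6551, 0.1627, 0.0616]
tool_rot: [-3.141, -0.04, -0.003]
ft_force: [-0.7, 0.5, -0.2]
grip_width: 0.482
grip_force: 0.0
```

Request:
step_arm:
  commands:
    - {"travel":[0,0,0],"turn":[0,0,0]}
    - {"travel":[0,0,0],"turn":[0,0,0]}
    - {"travel":[0,0,0],"turn":[0,0,0]}
    - {"travel":[0,0,0],"turn":[0,0,0]}

```text
time: 25.05
position: [0.6549, 0.1626, 0.0612]
tool_rot: [3.141, 0.04, 0.002]
ft_force: [-1.0, -0.4, 4.9]
grip_width: 0.43
grip_force: 15.0
```

Request:
step_arm:
  commands:
    - {"travel":[0,0,-0.02],"turn":[0,0,0]}
    - {"travel":[0,0,-0.06],"turn":[0,0,0]}
    - {"travel":[0,0,-0.1],"turn":[0,0,0]}
    - {"travel":[0,0,-0.13],"turn":[0,0,0]}
    - {"travel":[0,0,-0.14],"turn":[0,0,0]}

```text
time: 25.55
position: [0.6558, 0.1634, 0.204]
tool_rot: [-3.14, -0.041, -0.008]
ft_force: [-0.5, 0.3, -0.6]
grip_width: 0.429
grip_force: 15.0
```

Run:
```python
from h import *
s=ctrl.get_state();print(s['position'],s['grip_width'],s['grip_force']); go((.470,-.191,.2),-5.5)
```

```text
[0.65581851 0.16344006 0.20396218] 0.42853947356562333 14.999989512143657
travel [-0.1949  0.3495  0.0026] turn [-0.09 -0.28  6.98]
```

Request:
step_arm:
  commands:
    - {"travel":[-0.017,0.03,0],"turn":[0,0,0]}
    - {"travel":[-0.038,0.068,0],"turn":[0,0,0]}
    - {"travel":[-0.06,0.108,0],"turn":[0,0,0]}
    - {"travel":[-0.082,0.146,0],"turn":[0,0,0]}
    - {"travel":[-0.098,0.175,0],"turn":[0,0,0]}

```text
time: 26.05
position: [0.5586, -0.0181, 0.1984]
tool_rot: [3.14, 0.036, -0.006]
ft_force: [1.0, -1.1, -1.5]
grip_width: 0.43
grip_force: 15.0
```

Request:
step_arm:
  commands:
    - {"travel":[-0.022,0.04,0],"turn":[0,0,2]}
    - {"travel":[-0.046,0.083,0],"turn":[0,0,4]}
    - {"travel":[-0.07,0.126,0],"turn":[0,0,6]}
    - {"travel":[-0.092,0.165,0],"turn":[0,0,7]}
    - {"travel":[-0.098,0.175,0],"turn":[0,0,7]}

```text
time: 26.55
position: [0.4634, -0.198, 0.1986]
tool_rot: [3.136, -0.166, -0.006]
ft_force: [-0.3, 0.2, -0.6]
grip_width: 0.428
grip_force: 15.0
```

Request:
step_arm:
  commands:
    - {"travel":[0,0,0],"turn":[0,0,0]}
    - {"travel":[0,0,0],"turn":[0,0,0]}
    - {"travel":[0,0,0],"turn":[0,0,0]}
    - {"travel":[0,0,0],"turn":[0,0,0]}

```text
time: 26.95
position: [0.4684, -0.1905, 0.2003]
tool_rot: [-3.138, 0.146, 0.0]
ft_force: [0.7, -0.3, -0.6]
grip_width: 0.43
grip_force: 15.0
```

Run:
```python
from h import *
s=ctrl.get_state();print(s['position']);go((.470,-.191,.063),-5.5)
```

```text
[ 0.46835217 -0.19048676  0.20032334]
travel [0.0017 0.0004 0.1373] turn [-0.03  0.01  0.16]
```

Request:
step_arm:
  commands:
    - {"travel":[0.001,0,0.03],"turn":[0,0,0]}
    - {"travel":[0.001,0,0.07],"turn":[0,0,0]}
    - {"travel":[0.001,0,0.105],"turn":[0,0,0]}
    - {"travel":[0.001,0,0.128],"turn":[0,0,0]}
    - {"travel":[0.001,0,0.133],"turn":[0,0,0]}

```text
time: 27.45
position: [0.4668, -0.1904, 0.0646]
tool_rot: [-3.135, 0.148, 0.008]
ft_force: [0.5, 0.9, -1.1]
grip_width: 0.43
grip_force: 15.0
```

Request:
step_arm:
  commands:
    - {"travel":[0,0,0.002],"turn":[0,0,0]}
    - {"travel":[0,0,0.004],"turn":[0,0,0]}
    - {"travel":[0,0,0.006],"turn":[0,0,0]}
    - {"travel":[0,0,0.007],"turn":[0,0,0]}
    - {"travel":[0,0,0.007],"turn":[0,0,0]}

```text
time: 27.95
position: [0.4694, -0.1928, 0.0616]
tool_rot: [3.137, -0.152, 0.003]
ft_force: [0.3, -0.3, 3.5]
grip_width: 0.431
grip_force: 15.0
```

Request:
step_arm:
  commands:
    - {"travel":[0,0,0],"turn":[0,0,0]}
    - {"travel":[0,0,0],"turn":[0,0,0]}
    - {"travel":[0,0,0],"turn":[0,0,0]}
    - {"travel":[0,0,0],"turn":[0,0,0]}
    - {"travel":[0,0,0],"turn":[0,0,0]}
  gripper: 0.85

```text
time: 28.45
position: [0.4684, -0.1925, 0.0604]
tool_rot: [3.138, -0.152, -0.0]
ft_force: [-0.1, -0.4, 0.4]
grip_width: 0.789
grip_force: 0.0
```

Request:
step_arm:
  commands:
    - {"travel":[0,0,-0.02],"turn":[0,0,0]}
    - {"travel":[0,0,-0.06],"turn":[0,0,0]}
    - {"travel":[0,0,-0.1],"turn":[0,0,0]}
    - {"travel":[0,0,-0.13],"turn":[0,0,0]}
    - {"travel":[0,0,-0.14],"turn":[0,0,0]}

```text
time: 28.95
position: [0.4703, -0.193, 0.2041]
tool_rot: [3.135, -0.151, 0.008]
ft_force: [1.2, 0.4, -0.5]
grip_width: 0.848
grip_force: 0.0
```

Request:
step_arm:
  commands:
    - {"travel":[0.01,-0.04,0],"turn":[0,0,0]}
    - {"travel":[0.02,-0.08,0],"turn":[0,0,0]}
    - {"travel":[0.03,-0.12,0],"turn":[0,0,0]}
    - {"travel":[0.04,-0.16,0],"turn":[0,0,0]}
    - {"travel":[0.05,-0.19,0],"turn":[0,0,0]}

```text
time: 29.45
position: [0.5363, -0.0051, 0.1995]
tool_rot: [-3.137, 0.148, 0.002]
ft_force: [0.9, -0.0, 0.2]
grip_width: 0.85
grip_force: 0.0
```

Request:
step_arm:
  commands:
    - {"travel":[0,-0.04,0],"turn":[0,0,0]}
    - {"travel":[0,-0.08,0],"turn":[0,0,0]}
    - {"travel":[0,-0.1,0],"turn":[0,0,0]}
    - {"travel":[0,-0.1,0],"turn":[0,0,0]}
    - {"travel":[0,-0.1,0],"turn":[0,0,0]}

```text
time: 29.95
position: [0.5457, 0.0909, 0.1994]
tool_rot: [3.137, -0.15, -0.003]
ft_force: [-0.2, -0.5, 0.0]
grip_width: 0.852
grip_force: 0.0
```

Run:
```python
from h import *
a=ctrl.get_image("top")[140:330,380:500,::-1]; b=ctrl.get_image("scene")[150:280,150:390,::-1]
a=cv2.resize(a,None,fx=2.5,fy=2.5); b=cv2.resize(b,None,fx=2,fy=2); o=np.zeros((475,790,3),np.uint8)
o[:,:300]=a; o[:260,305:785]=b; cv2.imwrite("pics/end.png",o)
```

```text
(no output)
```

View pics/end.png

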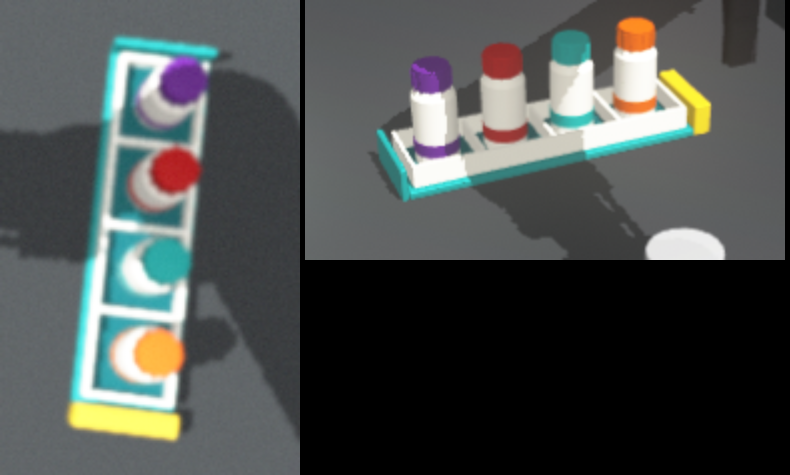

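All four stand upright, one to a cell. From the yellow end they are orange, teal, red, purple, which is the reverse order asked for.

```bash
python3 -c "
from bench import ctrl
print(ctrl.close_job())"
```

```text
the job is handed in; nothing more can be done
None
```

The job is handed in at about 30 s of the 120 s allowed: all four bottles stand upright in the analyser rack, one to a cell, in reverse order (from its yellow end: orange, teal, red, purple).

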